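Wedge the spring bolt open and hang the gauge plate, scale outward

ROBOT

A 6-joint arm with a two-finger parallel gripper is mounted at the origin on a cart in front of the work surface, level with it; the furniture and walls round the work are solid. World frame = base frame: x ahead of the robot, y to its left, z up, the work surface at z = 0. Lengths are in m, angles in rad, forces in N, time in s.
With the tool pointing down it reaches from about 0.25 to 0.725 m from the base axis. Payload 4 kg.
Tool frame: the origin (TCP) lies on the centre line of the jaws, within the pads' length; the fingertips stand 14 mm ahead of it and the grasp point (between the pads) lies 5 mm behind it; z points along the fingers, x is the direction in which the jaws open and shut, and the axes are right-handed (so a half turn about z gives the same grasp; the last joint's range is limited). The gripper opens to 85 mm and grips with 20 to 120 N. Pads are 22 mm wide; open, the fingers measure 114 mm over their backs; the gripper's body (76 mm by 85 mm) begins 54 mm behind the grasp point. The pads swing forward as they close: fully open they stand 13 mm farther back than shut.
Start: joints at [1.295, 0.241, 0.005, 1.335, 0, 1.571], TCP at [0.136, 0.481, 0.245] pointing down, gripper open.
Joint ranges: [-2.72, 2.72], [-1.05, 1.87], [-1.09, 1.28], [-1.99, 2.15], [-1.42, 1.44], [-3.14, 3.14]. Speed limits (rad/s): [2.79, 2.79, 3.14, 3.14, 3.14, 3.14].

INTERFACE

Orientations are given as a unit quaternion [x, y, z, w].
In Python, from workcell import bot gives the robot as it stands.
- The arm moves only by the tool play_rows, never from a script. Its argument "motion" is a list of rows, each an object with "fingers": the closure, from -1 (fully open) to 1 (shut), so that 0 is half open; "translation": the shift along the tool's x, y, z in cm, a list of three; "roll": the turn about the tool's z in degrees. A call has 1 to 20 rows; each row is the pose to reach, as a shift and turn from the pose commanded when the call began, along the tool's axes at that moment; what a row does not reach only later rows make up. A row lasts 1/12 s, in which the tool goes at most 41.7 mm and 7.16 degrees, less where a joint would pass 70% of its speed; a pose out of reach is approached as far as the arm can. A call with a gripper value outside its range is refused whole. The fingers move at their own pace and stop on an object; the grip force is fixed at half the most. Time passes only in rows, so rows that repeat a pose let the fingers close. It gives the time, the measured TCP pose, the force and the opening at its end, in the units of the state.
- bot.get_obs(): the state, without advancing time (a new reading comes with each control period).
- bot.camera(name): name is "scene" or "top" or "wrist"; returns a dict with "pixels" (480x640x3 uint8, red, green, blue), "intrinsics" (3x3 intrinsics, pixels), "world_to_cam" (4x4, takes a point from world to camera coordinates). Camera axes: x right, y down, z forward; pixel columns grow to the right and rows downward; lengths in m; the calibration is good to about 2 mm. A picture is of the moment at which its call begins. There is no depth.
- bot.job_done(): hands the job in, once; it reports no verdict.
The state is a dict: "clock": time; "joint_pos": joint angles; "joint_vel": joint speeds; "tau": joint torques, N m; "eef_pos": TCP position; "tool_rot": TCP orientation; "ft_force": force on the tool from outside, world axes, zero at the start; "ft_torque": the same for the moment, N m; "grip_width": finger opening in m.
Only numpy, scipy, OpenCV 4.12 (cv2) and the standard library are available. Lean on these libraries where they do the work, as an engineer would, in place of code of your own. Each camera call takes 0.05 s, during which the arm holds its last target. There are 200 camera calls.

TASK

Put the gauge plate away: hang it by its hole on the empty hook of the wooden rack, with its graduated face outward, away from the rack's rail, as the gauge on the other hook hangs. A spring bolt locks the plate into its checking stand and snaps back when let go, so first push the wooden wedge in between the bolt's housing and its tab until the bolt is drawn clear of the plate, let go of it, and lift the plate out; leave the wedge in there. Leave the other things on the bench where they are.

Things in the scene. Friction and masses are not known exactly. Their poses are not given: they have to be found in the camera images.
- stand: Checking stand, fixed; grey base plate, x -48..48, y -55..95, 8 mm high. Origin on the bench mat (6 mm above the bench) under the middle of the gauge's pocket, z up. The gauge stands in the pocket on the base plate (z = 8 mm), its plane across the stand's x. Cheeks (x to +-17 mm) and an end stop guide it up to z = 40 mm with 1.5 mm play. Dark bolt housing beside it: x -15..15, y 27..47, z 8..54 mm.
- stand_gap (a point): Gap for the wedge, axes as the stand's: this point is on its floor (the base plate, z = 8 mm), on the housing's outer face (stand y = 47), at x = 0. A steel tab hangs over there, x -9..9, its inner face 12 mm out along +y when shut, z 10..49 mm; its ends, to x = +-20, are bent outward as a lead-in. The bolt's 9 mm rod crosses the gap 28 mm above the floor. Open to -x and +x.
- spring_bolt (a joint): Travel of the bolt, its tab and black knob along the stand's +y, m: 0 shut, its nose 6 mm inside the notch in the gauge's edge; stop at 0.016. A spring shuts it, 2 N at 0, about 4 N at 0.010. The rod is level, 41 mm above the stand's origin. The gauge is free from 0.0075 on; the wedge pushed home holds it at about 0.010.
- gauge_mid (a point): Centre of the gauge plate: plain bright metal, 50 (y) x 140 (z) x 8 mm (x), 0.18 kg; z points to the end with the hanging hole. Its +x face has the graduations (dark lines beside a tapered slot, and near the foot), its -x face is plain. In the stand its axes are the stand's; on the hook its +x must point along the hook's -x. A bolt notch is in its +y edge, 26 to 40 mm above the foot.
- gauge_hole (a point): Centre of the gauge's 22 mm hanging hole, on its middle line, 22 mm below its top edge and 48 mm above its centre; axes as gauge_mid. When it hangs, this point is 8 mm below the middle of the hook's wire.
- wedge_mid (a point): Middle of the loose wooden wedge: 125 mm long (x), 24 high (z), 22 thick (y), 0.05 kg. x points to the thin end. From x = 12.5 to 62.5 mm its +y side tapers to a 5 mm tip (y -11..-6); the -y side is straight and goes against the bolt housing, thin end along the stand's +x. Home, the tip is about 45 mm past the gap's middle. The push takes about 10 N; friction then holds it.
- hook: The empty brass hook. Origin on the face of the rack's rail, on the middle line of the wire, 170 mm above the bench; z up. The 6 mm wire runs level for 46 mm along the hook's -x (outward), then turns up: the tip ends 59 mm from the rail, its top 9 mm above the middle line. The rail behind reaches 13 mm above the middle line, the rack's posts 14 mm.
- rack: Wooden rack, fixed: foot 75 x 210 x 14 mm, origin at the middle of its underside. Its rail along y carries two equal hooks 110 mm apart, pointing along its -x. One is empty (at y = +55 or -55 mm); on the other hangs a thin gauge 36 mm wide, 110 mm high, scale outward, which can swing.
- wax: Block of beeswax, 30 x 46 x 19 mm, loose, a bystander.
- cup: Small aluminium cup, 34 mm wide, 14 mm high, loose, a bystander.
- long_pliers: Slender-nosed pliers, 134 mm, lying loose, a bystander.
- cutters: Side cutters, 134 mm, lying loose, a bystander.
- bowl: White bowl, 70 mm wide, 37 mm high, loose, a bystander.
- pitch: Dark pitch disc, 89 mm wide, 13 mm high, loose, a bystander.

How it is judged:
On the way, in this order (a step that is already met when the one before it is completed fails the run):
1. the wedge, let go, holds the spring bolt drawn clear of the plate (travel over 7.5 mm) (value of joint spring_bolt above 0.0075 m and contact force between wedge and spring_bolt above 0.8 N and contact force between the fingers and wedge below 0.1 N), for 0.3 s.
2. the plate is lifted out of the stand while the wedge holds the bolt (its centre more than 33 mm above where it stood) (value of joint spring_bolt above 0.0075 m and contact force between wedge and spring_bolt above 0.8 N and height (world z) of gauge_mid above 0.117 m), for 0.1 s.
At the end, for the whole second after the job is handed in: The gauge hangs still and upright (0.2 rad) from the empty hook, square to it (0.35 rad), the wire through its hole (hole centre 6 to 52 mm out from the rail, 9 mm sideways, 0 to 13 mm below the wire's middle), graduated face away from the rail. The wedge still holds the bolt open over 7.5 mm (x of gauge_hole in the frame of hook between -0.052 and -0.006 m and y of gauge_hole in the frame of hook between -0.009 and 0.009 m and z of gauge_hole in the frame of hook between -0.013 and 0 m and x of hook in the frame of gauge_mid below -0.004 m and angle between the x axis of gauge_mid and the x axis of hook, either way round below 0.35 rad and angle between gauge_mid's own z axis and vertical below 0.2 rad and contact force between gauge and hook above 0.4 N and linear speed of gauge below 0.03 m/s and angular speed of gauge below 0.3 rad/s and value of joint spring_bolt above 0.0075 m and contact force between wedge and spring_bolt above 0.8 N); the robot touches nothing.
It fails at once if a bystander (wax, cup, pliers, cutters, bowl or pitch disc) is shifted by more than 30 mm (distance of any of wax, cup, long_pliers, cutters, bowl, pitch from where it was at the start of the episode above 0.03 m).
It also fails if it takes over 67 s, if anything falls off the work surface, if the arm or the gripper's body presses on something with over 40 N, if the wrist force passes 120 N, or if a joint passes its speed limit or range.

## Working session

There is one attempt and no reset: what is moved stays moved. The work goes in short steps, Python scripts to look and compute and a tool call to move; the robot and the scene stay as the last step left them, time stands still between calls to the robot, and variables do not carry over. Pictures are saved under pics/ and viewed, about 8 in all and at most 12, crops included, and the job is handed in when it is done.

Besides the shell and the picture viewer there is one more tool, called as name(argument=value, ...), one argument or row to a line, values as JSON. play_rows: Moves the arm, as the interface text tells. Its arguments: {"type":"object","properties":{"motion":{"type":"array","items":{"type":"object","properties":{"fingers":{"type":"number"},"translation":{"type":"array","items":{"type":"number"}},"roll":{"type":"number"}}}}},"required":["motion"]}

```bash
mkdir -p pics; cat > h.py <<'E'
import numpy as np, cv2
from workcell import bot
def cam(n,f=None):
    c=bot.camera(n); im=cv2.cvtColor(np.array(c["pixels"]),cv2.COLOR_RGB2BGR)
    if f: cv2.imwrite("pics/"+f,im); np.savez("pics/"+f[:-4],K=c["intrinsics"],T=c["world_to_cam"])
    return im,np.array(c["intrinsics"]),np.array(c["world_to_cam"])
def load(f):
    d=np.load("pics/"+f+".npz"); return d["K"],d["T"]
def ray(K,T,uv):
    R=T[:3,:3];o=-R.T@T[:3,3]; d=R.T@np.linalg.inv(K)@np.array([uv[0],uv[1],1.]); return o,d
def onz(K,T,uv,z):
    o,d=ray(K,T,uv); return o+d*(z-o[2])/d[2]
def proj(K,T,p):
    q=K@(T[:3,:3]@np.array(p)+T[:3,3]); return q[:2]/q[2]
E
python3 - <<'E'
from h import *
for n in("top","scene","wrist"):
    im,K,T=cam(n,n+"0.png"); print(n,K[0,0],np.round(-T[:3,:3].T@T[:3,3],3))
o=bot.get_obs(); print(o["eef_pos"],o["tool_rot"],o["clock"],o["grip_width"])
E
```

```text
top 466.3258326258334 [ 0.486 -0.052  1.026]
scene 480.66928902451866 [ 0.166 -0.52   0.859]
wrist 390.56665257249955 [0.06  0.504 0.373]
[0.13604978 0.48067214 0.2446124 ] [ 7.97596575e-01  6.03190741e-01 -6.19885240e-04  4.98393908e-04] 0.15 0.0857930099283891
```

View pics/top0.png

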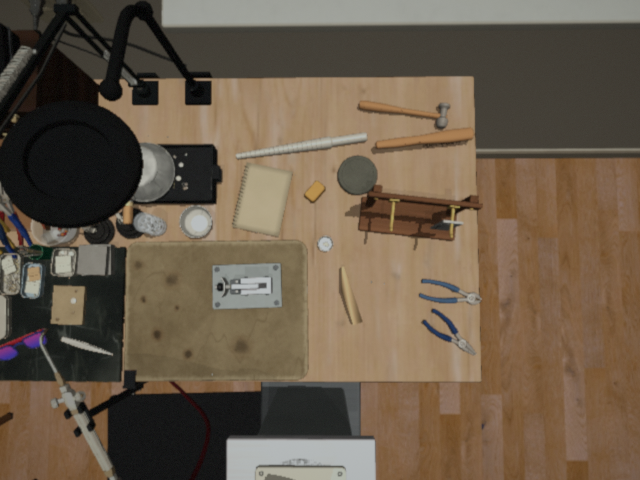

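View pics/scene0.png

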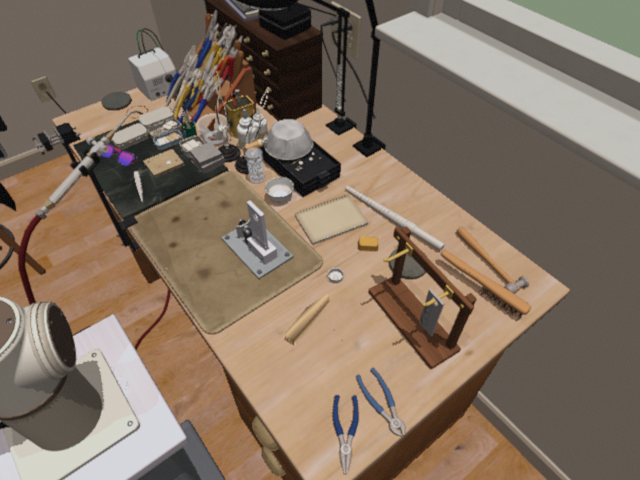

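```bash
python3 - <<'E'
import cv2,numpy as np
t=cv2.imread("pics/top0.png");s=cv2.imread("pics/scene0.png")
a=cv2.resize(t[255:330,205:305],(400,300),interpolation=cv2.INTER_CUBIC)
b=cv2.resize(t[255:330,300:400],(400,300),interpolation=cv2.INTER_CUBIC)
c=cv2.resize(t[175:250,350:483],(400,300),interpolation=cv2.INTER_CUBIC)[:, :]
c=cv2.resize(t[177:252,380:480] if 0 else t[175:250,370:470],(400,300),interpolation=cv2.INTER_CUBIC)
d=cv2.resize(s[195:285,210:330],(400,300),interpolation=cv2.INTER_CUBIC)
cv2.imwrite("pics/crop1.png",np.vstack([np.hstack([a,b]),np.hstack([c,d])]))
E
```

```text
(no output)
```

View pics/crop1.png

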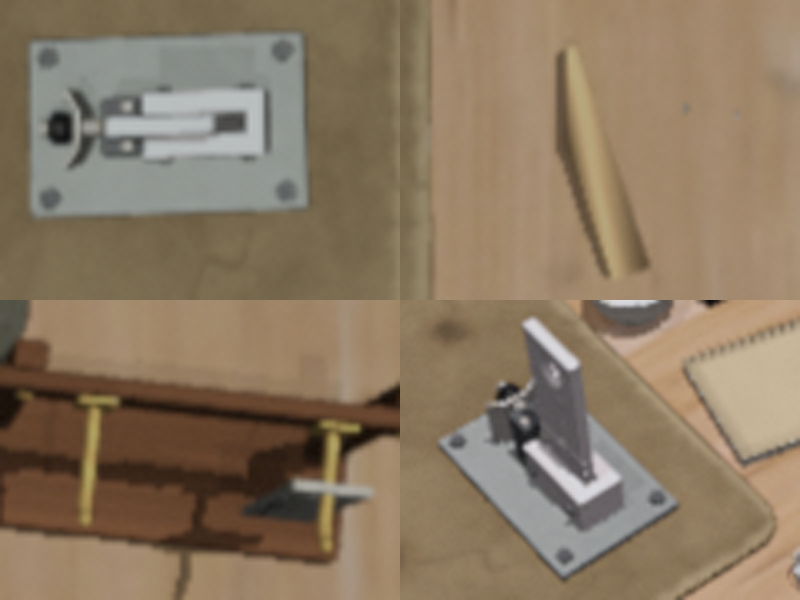

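```bash
python3 - <<'E'
from h import *
K,T=load("top0")
f=lambda u,v,z: np.round(onz(K,T,(u,v),z)*1000,1)[:2]
A=lambda x,y:(205+x/4,255+y/4)
c=[f(*A(*p),14) for p in((30,38),(303,33),(308,207),(32,217))]
print("stand corners +x+y,+x-y,-x-y,-x+y",c)
y1,y0=(c[0]+c[3])/2,(c[1]+c[2])/2; d=y1-y0; print("len",np.hypot(*d),"yaw",np.degrees(np.arctan2(-d[0],d[1])), "origin",y0+d*55/150)
print("wedge tip,butt",f(341.5,267,24),f(357,323,24))
h0,h1,ht=f(394.5,200,170),f(454.5,207,170),f(391.2,230.5,172)
print("hooks",h0,h1,ht); d=h0-h1; print(np.hypot(*d),"rack yaw",np.degrees(np.arctan2(-d[0],d[1])))
s=cv2.imread("pics/top0.png")
# wedge contour
hsv=cv2.cvtColor(s,cv2.COLOR_BGR2HSV)[258:328,330:370]; 
for v in range(8,66,6): print(v+258,hsv[v,6:34].tolist()) if v in(20,50) else 0
E
```

```text
stand corners +x+y,+x-y,-x-y,-x+y [array([   17.3, -3168.5]), array([  -14.7, -1260.8]), array([ 1189.7, -1220.6]), array([ 1258.2, -3136. ])]
len 1912.2103610743252 yaw -178.49418011302944 origin [  605.925      -1941.60166667]
wedge tip,butt [-211.6  801.9] [2519.9 1544.7]
hooks [-29071.5  25678.8] [-26420.2  47434. ] [-18099.   24628.7]
21916.161131229164 rack yaw 173.0516440701727
278 [[15, 79, 165], [16, 80, 165], [15, 83, 153], [15, 88, 110], [15, 93, 101], [17, 101, 119], [18, 97, 161], [19, 89, 177], [22, 81, 182], [21, 82, 183], [20, 86, 180], [18, 94, 171], [18, 93, 159], [17, 92, 160], [17, 91, 160], [17, 86, 160], [17, 86, 161], [17, 85, 162], [16, 87, 162], [16, 87, 162], [16, 87, 161], [16, 86, 161], [16, 83, 162], [16, 82, 162], [15, 83, 162], [16, 83, 163], [16, 84, 164], [16, 84, 164]]
308 [[16, 79, 168], [16, 79, 165], [16, 83, 163], [16, 86, 164], [16, 85, 165], [17, 84, 166], [17, 83, 166], [17, 85, 162], [16, 90, 145], [17, 95, 107], [17, 97, 100], [17, 105, 119], [18, 97, 158], [20, 89, 175], [21, 81, 182], [20, 85, 179], [18, 92, 172], [18, 96, 160], [17, 98, 151], [17, 99, 141], [17, 102, 128], [17, 100, 125], [16, 91, 143], [16, 85, 162], [16, 84, 163], [15, 86, 164], [16, 86, 163], [16, 85, 162]]
```

```bash
python3 - <<'E'
from h import *
K,T=load("top0")
f=lambda u,v,z: np.round(onz(K,T,(u,v),z/1000)*1000,1)[:2]
A=lambda x,y:(205+x/4,255+y/4)
c=[f(*A(*p),14) for p in((30,38),(303,33),(308,207),(32,217))]
print("stand corners +x+y,+x-y,-x-y,-x+y",c)
y1,y0=(c[0]+c[3])/2,(c[1]+c[2])/2; d=y1-y0; print("len",np.hypot(*d),"yaw",np.degrees(np.arctan2(-d[0],d[1])), "origin",y0+d*55/150)
print("wedge tip,butt",f(341.5,267,24),f(357,323,24))
h0,h1,ht=f(394.5,200,170),f(454.5,207,170),f(391.2,230.5,172)
print("hooks",h0,h1,ht); d=h0-h1; print(np.hypot(*d),"rack yaw",np.degrees(np.arctan2(-d[0],d[1])))
K,T=load("wrist0");o=bot.get_obs();from scipy.spatial.transform import Rotation as R
Rt=R.from_quat(o["tool_rot"]).as_matrix(); print("cam in tool",Rt.T@(-T[:3,:3].T@T[:3,3]-o["eef_pos"]),"\n",np.round(T[:3,:3]@Rt,3)); print(np.round(Rt,3))
E
```

```text
stand corners +x+y,+x-y,-x-y,-x+y [array([523. , 191.2]), array([525.5,  42.4]), array([431.5,  39.3]), array([426.2, 188.7])]
len 149.15099731480174 yaw 1.4983407094551267 origin [477.07  95.52]
wedge tip,butt [516.8 -89.1] [ 397.7 -121.5]
hooks [ 636.1 -182.2] [ 622.7 -292.3] [ 579.2 -175.1]
110.91244294487433 rack yaw -6.939199777607636
cam in tool [ 0.00109365 -0.07967755 -0.12858206] 
 [[ 1.     0.001 -0.001]
 [-0.001  0.952 -0.307]
 [ 0.     0.307  0.952]]
[[ 0.272  0.962 -0.   ]
 [ 0.962 -0.272 -0.002]
 [-0.002  0.    -1.   ]]
```

play_rows(
  motion=[
    {"fingers": -1,"translation": [-48.7,44.8,4.5],"roll": -30.8},
    {"fingers": -1,"translation": [-48.7,44.8,4.5],"roll": -30.8},
    {"fingers": -1,"translation": [-48.7,44.8,4.5],"roll": -30.8},
    {"fingers": -1,"translation": [-48.7,44.8,4.5],"roll": -30.8},
    {"fingers": -1,"translation": [-48.7,44.8,4.5],"roll": -30.8},
    {"fingers": -1,"translation": [-48.7,44.8,4.5],"roll": -30.8},
    {"fingers": -1,"translation": [-48.7,44.8,4.5],"roll": -30.8},
    {"fingers": -1,"translation": [-48.7,44.8,4.5],"roll": -30.8},
    {"fingers": -1,"translation": [-48.7,44.8,4.5],"roll": -30.8},
    {"fingers": -1,"translation": [-48.7,44.8,4.5],"roll": -30.8},
    {"fingers": -1,"translation": [-48.7,44.8,4.5],"roll": -30.8},
    {"fingers": -1,"translation": [-48.7,44.8,4.5],"roll": -30.8},
    {"fingers": -1,"translation": [-48.7,44.8,4.5],"roll": -30.8},
    {"fingers": -1,"translation": [-48.7,44.8,4.5],"roll": -30.8},
    {"fingers": -1,"translation": [-48.7,44.8,4.5],"roll": -30.8},
    {"fingers": -1,"translation": [-48.7,44.8,4.5],"roll": -30.8},
    {"fingers": -1,"translation": [-48.7,44.8,4.5],"roll": -30.8},
    {"fingers": -1,"translation": [-48.7,44.8,4.5],"roll": -30.8},
    {"fingers": -1,"translation": [-48.7,44.8,4.5],"roll": -30.8},
    {"fingers": -1,"translation": [-48.7,44.8,4.5],"roll": -30.8},
  ],
)

```text
clock: 1.82
eef_pos: [0.4337, -0.1083, 0.2001]
tool_rot: [0.608, 0.794, -0.0, -0.001]
ft_force: [-0.4, 0.4, 0.7]
grip_width: 0.0858
```

```bash
cat >> h.py <<'E'
from scipy.spatial.transform import Rotation as Ro
def st():
    o=bot.get_obs(); R=Ro.from_quat(o["tool_rot"]).as_matrix(); p=np.array(o["eef_pos"])
    print("t",o["clock"],"p",np.round(p*1000,1),"yaw",round(np.degrees(np.arctan2(R[1,0],R[0,0])),2),"q",np.round(o["joint_pos"],2),"w",round(o["grip_width"]*1000,1),"F",np.round(o["ft_force"],1)); return p,R
def to(goal,yaw):
    p,R=st(); print("rel cm",np.round(R.T@(np.array(goal)-p)*100,2),"roll",round((np.degrees(np.arctan2(R[1,0],R[0,0]))-yaw+180)%360-180,2))
E
python3 - <<'E'
from h import *
st(); cam("wrist","wrist1.png")
E
```

```text
t 1.8167 p [ 433.7 -108.3  200.1] yaw 105.06 q [-0.25  0.16 -0.21  1.2   0.   -0.51] w 85.8 F [-0.4  0.4  0.7]
```

View pics/wrist1.png

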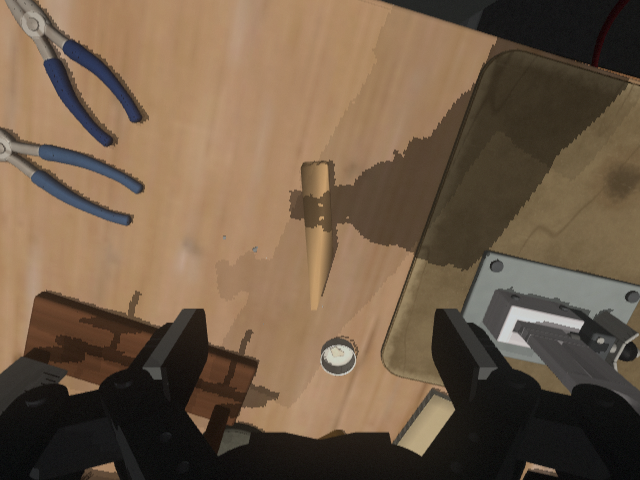

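```bash
python3 - <<'E'
from h import *
K,T=load("wrist1");im=cv2.imread("pics/wrist1.png")
for p in((303,165),(332,165),(336,240),(312,309),(320,309)):
    print(p,np.round(onz(K,T,p,.024)*1000,1)[:2],np.round(onz(K,T,p,.0)*1000,1)[:2])
# stand base-plate corners & bolts visible
for p in((497,266),(487,252)): print("stand",p,np.round(onz(K,T,p,.014)*1000,1)[:2])
c=im[150:320,280:350];cv2.imwrite("pics/c2.png",cv2.resize(c,None,fx=3.4,fy=3.4,interpolation=cv2.INTER_CUBIC))
E
```

```text
(303, 165) [ 399.4 -128.8] [ 402.7 -128.9]
(332, 165) [ 393.5 -107.1] [ 396.4 -105.5]
(336, 240) [451.7 -87.5] [459.1 -84.3]
(312, 309) [518.2 -90.5] [530.9 -87.6]
(320, 309) [516.4 -83.8] [528.9 -80.3]
stand (497, 266) [441.6  55.6]
stand (487, 252) [431.8  42.2]
```

View pics/c2.png

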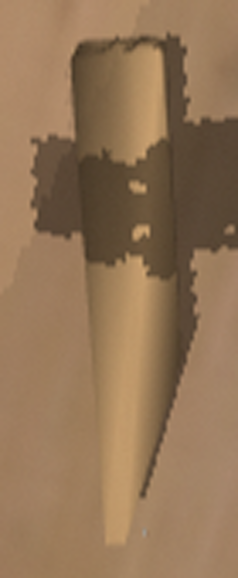

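play_rows(
  motion=[
    {"fingers": -0.5,"translation": [0,-2.2,8],"roll": -2.5},
    {"fingers": -0.5,"translation": [0,-2.2,8],"roll": -2.5},
    {"fingers": -0.5,"translation": [0,-2.2,14],"roll": -2.5},
    {"fingers": -0.5,"translation": [0,-2.2,14],"roll": -2.5},
    {"fingers": -0.5,"translation": [0,-2.2,18.2],"roll": -2.5},
    {"fingers": -0.5,"translation": [0,-2.2,18.2],"roll": -2.5},
    {"fingers": -0.5,"translation": [0,-2.2,18.2],"roll": -2.5},
    {"fingers": -0.5,"translation": [0,-2.2,18.2],"roll": -2.5},
    {"fingers": 1,"translation": [0,-2.2,18.2],"roll": -2.5},
    {"fingers": 1,"translation": [0,-2.2,18.2],"roll": -2.5},
    {"fingers": 1,"translation": [0,-2.2,18.2],"roll": -2.5},
    {"fingers": 1,"translation": [0,-2.2,18.2],"roll": -2.5},
    {"fingers": 1,"translation": [0,-2.2,18.2],"roll": -2.5},
    {"fingers": 1,"translation": [0,-2.2,18.2],"roll": -2.5},
    {"fingers": 1,"translation": [0,-2.2,18.2],"roll": -2.5},
    {"fingers": 1,"translation": [0,-2.2,18.2],"roll": -2.5},
  ],
)

```text
clock: 3.2
eef_pos: [0.4148, -0.1156, 0.0203]
tool_rot: [0.591, 0.806, 0.001, 0.002]
ft_force: [-1.9, 1.7, 9.4]
grip_width: 0.0205
```

```bash
python3 - <<'E'
from h import *
p,R=st(); 
a=np.radians(1.5)
# tcp target w/ wedge mid at stand x; grip at wedge x=-46, y0
def goal(sx,sy,z,yaw=1.4):
    c,s=np.cos(np.radians(yaw)),np.sin(np.radians(yaw)); return np.array([477+c*sx-s*sy,95.5+s*sx+c*sy,z])/1000
to(goal(-180,58.8,120),91.4)
E
```

```text
t 3.2 p [ 414.8 -115.6   20.3] yaw 107.49 q [-0.27  0.35 -0.52  0.7   0.   -0.58] w 20.5 F [-1.9  1.7  9.4]
t 3.2 p [ 414.8 -115.6   20.3] yaw 107.49 q [-0.27  0.35 -0.52  0.7   0.   -0.58] w 20.5 F [-1.9  1.7  9.4]
rel cm [ 28.88  -3.36 -10.04] roll 16.09
```

play_rows(
  motion=[
    {"fingers": 1,"translation": [0,0,-4],"roll": 0},
    {"fingers": 1,"translation": [0,-4,-8],"roll": 0},
    {"fingers": 1,"translation": [0,-8,-10],"roll": 0},
    {"fingers": 1,"translation": [3,-9,-10],"roll": 4},
    {"fingers": 1,"translation": [6,-9,-10],"roll": 8},
    {"fingers": 1,"translation": [9,-8,-10],"roll": 12},
    {"fingers": 1,"translation": [12,-7,-10],"roll": 16.1},
    {"fingers": 1,"translation": [15,-6,-10],"roll": 16.1},
    {"fingers": 1,"translation": [18,-5,-10],"roll": 16.1},
    {"fingers": 1,"translation": [21,-4,-10],"roll": 16.1},
    {"fingers": 1,"translation": [24,-3.4,-10],"roll": 16.1},
    {"fingers": 1,"translation": [27,-3.4,-10],"roll": 16.1},
    {"fingers": 1,"translation": [28.9,-3.4,-10],"roll": 16.1},
    {"fingers": 1,"translation": [28.9,-3.4,-10],"roll": 16.1},
    {"fingers": 1,"translation": [28.9,-3.4,-10],"roll": 16.1},
    {"fingers": 1,"translation": [28.9,-3.4,-10],"roll": 16.1},
  ],
)

```text
clock: 4.53
eef_pos: [0.2941, 0.1499, 0.1186]
tool_rot: [0.698, 0.716, 0.0, 0.0]
ft_force: [-0.0, 0.0, -1.2]
grip_width: 0.0209
```

```bash
python3 - <<'E'
from h import *
st(); cam("wrist","wrist2.png"); cam("top","top2.png")
E
```

```text
t 4.5333 p [294.1 149.9 118.6] yaw 91.4 q [ 0.47  0.02 -0.61  0.94 -0.    0.45] w 20.9 F [-0.   0.  -1.2]
```

View pics/wrist2.png

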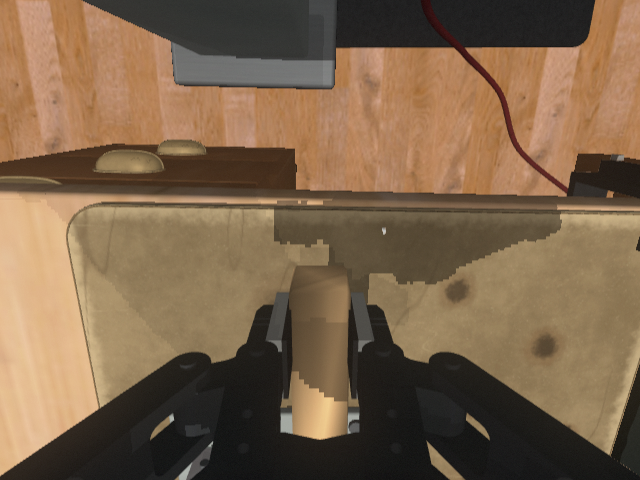

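```bash
python3 - <<'E'
import cv2
t=cv2.imread("pics/top2.png")
cv2.imwrite("pics/c3.png",cv2.resize(t[250:360,190:300],(660,660),interpolation=cv2.INTER_CUBIC)[:600])
E
```

```text
(no output)
```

View pics/c3.png

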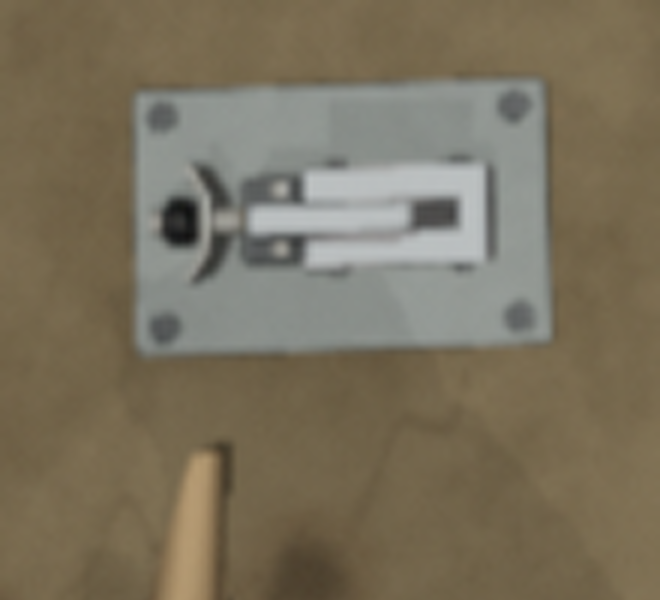

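```bash
python3 - <<'E'
from h import *
K,T=load("top2")
g=lambda x,y,z: onz(K,T,(190+(x-.0)/6-.4,250+y/6-.4),z/1000)[:2]*1000
c=[g(*p,14) for p in((138,93),(545,80),(550,340),(138,353))]
y1,y0=(c[0]+c[3])/2,(c[1]+c[2])/2; d=(y1-y0); L=np.hypot(*d); d/=L; ex=np.array([d[1],-d[0]])
o=sum(c)/4-20*d; print("L",L,"W",np.linalg.norm((c[0]+c[1]-c[2]-c[3])/2),"yaw",np.degrees(np.arctan2(-d[0],d[1])),"origin",o)
S=lambda q:np.round([(q-o)@ex,(q-o)@d],1)
print("bolts centre",S(sum(g(*p,15) for p in((163,116),(515,106),(519,317),(165,327)))/4))
print("housing left",S(g(243,200,60)),S(g(243,250,60)),"front/back",S(g(270,180,60)),S(g(270,262,60)))
print("tab inner",S(g(213,220,55)), "ends",S(g(197,165,55)),S(g(195,282,55)))
print("tip R,L",S(g(218,450,122)),S(g(195,450,122)),"edge lower",S(g(213,590,122)))
print("gauge far end",S(g(250,220,154)),"near",S(g(408,215,154)))
p,R=st(); print("tcp",S(p[:2]*1000))
E
```

```text
L 148.32415981862786 W 93.65856217851936 yaw 1.7607912940200872 origin [477.69884025  96.13471022]
bolts centre [-0.  20.6]
housing left [ 6.8 46.7] [-10.4  47. ] front/back [13.4 37.2] [-14.8  37.7]
tab inner [ 0.2 58.2] ends [19.5 63.5] [-21.   64.9]
tip R,L [-73.1  43.7] [-72.9  51.1] edge lower [-117.5   46.1]
gauge far end [ 0.3 25.6] near [  0.3 -23.7]
t 4.6333 p [294.2 149.4 118.5] yaw 91.3 q [ 0.47  0.02 -0.61  0.94 -0.    0.45] w 20.5 F [ 0.  -0.1 -0.8]
tcp [-181.8   58.9]
```

play_rows(
  motion=[
    {"fingers": 1,"translation": [0,0,4],"roll": -2.6},
    {"fingers": 1,"translation": [0,0,7],"roll": -2.6},
    {"fingers": 1,"translation": [0,0,8.2],"roll": -2.6},
    {"fingers": 1,"translation": [0,0,8.2],"roll": -2.6},
    {"fingers": 1,"translation": [0,0,8.2],"roll": -2.6},
    {"fingers": 1,"translation": [0,1.5,8.2],"roll": -2.6},
    {"fingers": 1,"translation": [0,3,8.2],"roll": -2.6},
    {"fingers": 1,"translation": [0,4.3,8.2],"roll": -2.6},
    {"fingers": 1,"translation": [0,4.3,8.2],"roll": -2.6},
    {"fingers": 1,"translation": [0,4.3,8.2],"roll": -2.6},
  ],
)

```text
clock: 5.47
eef_pos: [0.3383, 0.1514, 0.0374]
tool_rot: [0.683, 0.731, 0.001, 0.0]
ft_force: [-0.5, -0.3, -0.8]
grip_width: 0.0207
```

```bash
python3 - <<'E'
from h import *
st(); im,_,_=cam("top","top3.png"); s,_,_=cam("scene","scene3.png")
a=cv2.resize(im[250:350,195:295],(400,400),interpolation=cv2.INTER_CUBIC)
b=cv2.resize(s[190:290,200:300],(400,400),interpolation=cv2.INTER_CUBIC)
cv2.imwrite("pics/c4.png",np.hstack([a,b]))
E
```

```text
t 5.4667 p [338.3 151.4  37.4] yaw 93.91 q [ 0.42  0.23 -0.64  0.7   0.    0.35] w 20.7 F [-0.5 -0.3 -0.8]
```

View pics/c4.png

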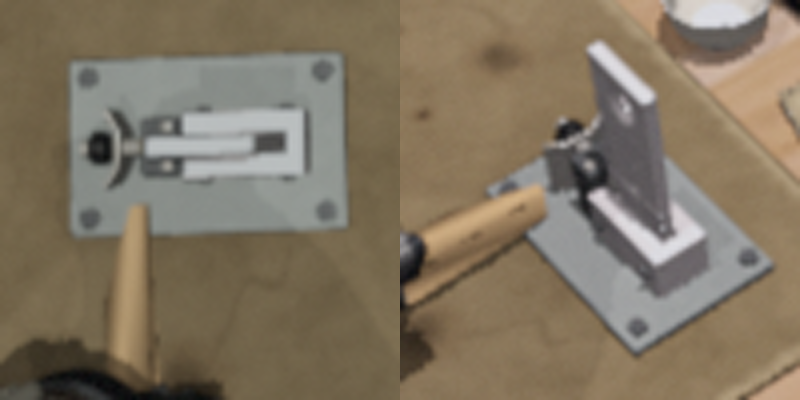

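```bash
python3 - <<'E'
from h import *
Kt,Tt=load("top3");Ks,Ts=load("scene3")
o=np.array([477.5,96.]);a=np.radians(1.6);ex=np.array([np.cos(a),np.sin(a)]);d=np.array([-ex[1],ex[0]])
def S(q): return np.round([(q[:2]*1000-o)@ex,(q[:2]*1000-o)@d,q[2]*1000],1)
# predicted scene pixels of tip -y edge for z top=z0, given top-view position
for zt in (34,38,42,46):
    q=onz(Kt,Tt,(195+148/4-.4,250+207/4-.4),zt/1000); r=q.copy(); r[2]-=.024
    l=onz(Kt,Tt,(195+128/4-.4,250+207/4-.4),zt/1000)
    f=lambda p:np.round((proj(Ks,Ts,p)+.4-[200,190])*4+[400,0],0)
    print(zt,S(q),S(l),"R top",f(q),"R bottom",f(r),"L top",f(l))
print("edge at lower",S(onz(Kt,Tt,(195+150/4-.4,250+350/4-.4),.04)))
E
```

```text
34 [-32.1  49.5  34. ] [-31.8  60.1  34. ] R top [547. 202.] R bottom [553. 229.] L top [537. 191.]
38 [-32.   48.7  38. ] [-31.7  59.3  38. ] R top [547. 198.] R bottom [553. 225.] L top [537. 187.]
42 [-31.8  47.9  42. ] [-31.5  58.4  42. ] R top [547. 194.] R bottom [553. 222.] L top [537. 183.]
46 [-31.7  47.1  46. ] [-31.4  57.6  46. ] R top [547. 190.] R bottom [553. 218.] L top [537. 179.]
edge at lower [-106.4   48.4   40. ]
```

play_rows(
  motion=[
    {"fingers": 1,"translation": [0,0,0.1],"roll": 0},
    {"fingers": 1,"translation": [0,0,0.25],"roll": 0},
    {"fingers": 1,"translation": [0,0,0.25],"roll": 0},
    {"fingers": 1,"translation": [0,0,0.25],"roll": 0},
  ],
)

```text
clock: 5.9
eef_pos: [0.3364, 0.1512, 0.0338]
tool_rot: [0.682, 0.731, -0.0, -0.0]
ft_force: [-1.3, -0.3, 2.1]
grip_width: 0.0205
```

play_rows(
  motion=[
    {"fingers": 1,"translation": [0,0,0.1],"roll": 0},
    {"fingers": 1,"translation": [0,0,0.15],"roll": 0},
    {"fingers": 1,"translation": [0,0,0.15],"roll": 0},
    {"fingers": 1,"translation": [0,0,0.15],"roll": 0},
  ],
)

```text
clock: 6.23
eef_pos: [0.3363, 0.1512, 0.0325]
tool_rot: [0.682, 0.731, -0.0, -0.0]
ft_force: [-5.7, -0.3, 7.4]
grip_width: 0.0204
```

play_rows(
  motion=[
    {"fingers": 1,"translation": [0,0,-0.2],"roll": 0},
    {"fingers": 1,"translation": [0,0,-0.2],"roll": 0},
    {"fingers": 1,"translation": [-0.02,0.5,-0.2],"roll": 0},
    {"fingers": 1,"translation": [-0.04,1,-0.2],"roll": 0},
    {"fingers": 1,"translation": [-0.06,1.5,-0.2],"roll": 0},
    {"fingers": 1,"translation": [-0.08,2,-0.2],"roll": 0},
    {"fingers": 1,"translation": [-0.1,2.5,-0.2],"roll": 0},
    {"fingers": 1,"translation": [-0.12,3,-0.2],"roll": 0},
    {"fingers": 1,"translation": [-0.14,3.5,-0.2],"roll": 0},
    {"fingers": 1,"translation": [-0.16,4,-0.2],"roll": 0},
    {"fingers": 1,"translation": [-0.16,4,-0.2],"roll": 0},
  ],
)

```text
clock: 7.15
eef_pos: [0.3755, 0.1514, 0.0339]
tool_rot: [0.682, 0.731, -0.002, -0.001]
ft_force: [-5.7, -2.8, 5.8]
grip_width: 0.0206
```

play_rows(
  motion=[
    {"fingers": 1,"translation": [0,0,-0.1],"roll": 0},
    {"fingers": 1,"translation": [-0.02,0.5,-0.1],"roll": 0},
    {"fingers": 1,"translation": [-0.04,1,-0.1],"roll": 0},
    {"fingers": 1,"translation": [-0.06,1.5,-0.1],"roll": 0},
    {"fingers": 1,"translation": [-0.08,2,-0.1],"roll": 0},
    {"fingers": 1,"translation": [-0.1,2.5,-0.1],"roll": 0},
    {"fingers": 1,"translation": [-0.12,3,-0.1],"roll": 0},
    {"fingers": 1,"translation": [-0.12,3,-0.1],"roll": 0},
  ],
)

```text
clock: 7.82
eef_pos: [0.4052, 0.1517, 0.0344]
tool_rot: [0.682, 0.731, -0.003, -0.001]
ft_force: [-3.9, -3.9, 1.9]
grip_width: 0.0205
```

```bash
python3 - <<'E'
from h import *
st(); im,_,_=cam("top","top5.png"); s,_,_=cam("scene","scene5.png")
a=cv2.resize(im[250:350,195:295],(400,400),interpolation=cv2.INTER_CUBIC)
b=cv2.resize(s[190:290,200:300],(400,400),interpolation=cv2.INTER_CUBIC)
cv2.imwrite("pics/c5.png",np.hstack([a,b]))
E
```

```text
t 7.8167 p [405.2 151.7  34.4] yaw 93.94 q [ 0.36  0.34 -0.49  0.75 -0.    0.29] w 20.5 F [-3.9 -3.9  1.9]
```

View pics/c5.png

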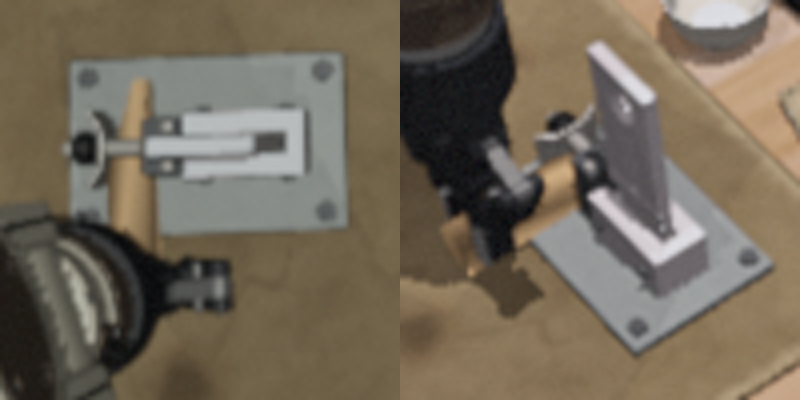

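play_rows(
  motion=[
    {"fingers": 1,"translation": [-0.02,0.4,0],"roll": 0},
    {"fingers": 1,"translation": [-0.03,0.8,0],"roll": 0},
    {"fingers": 1,"translation": [-0.04,1.1,0],"roll": 0},
    {"fingers": 1,"translation": [-0.04,1.1,0],"roll": 0},
    {"fingers": 1,"translation": [-0.04,1.1,0],"roll": 0},
  ],
)

```text
clock: 8.33
eef_pos: [0.4166, 0.152, 0.0345]
tool_rot: [0.682, 0.731, -0.002, 0.0]
ft_force: [-3.2, -4.6, 0.5]
grip_width: 0.0208
```

```bash
python3 - <<'E'
from h import *
st(); im,K,T=cam("top","top6.png")
o=np.array([477.5,96.])/1000;a=np.radians(1.6);ex=np.array([np.cos(a),np.sin(a)]);d=np.array([-ex[1],ex[0]])
hsv=cv2.cvtColor(im,cv2.COLOR_BGR2HSV)
for name in("top3","top5","top6"):
    i=cv2.imread("pics/%s.png"%name); g=cv2.cvtColor(i,cv2.COLOR_BGR2GRAY)[275:300,205:228]
    v,u=np.nonzero(g<45); q=onz(K,T,(205+u.mean(),275+v.mean()),.047)[:2]-o; print(name,len(u),"knob sx,sy mm",np.round([q@ex*1000,q@d*1000],1))
h=hsv[262:312,225:240]; m=(h[...,1]>70)&(h[...,2]>120)&(h[...,0]>10)&(h[...,0]<25)
v,u=np.nonzero(m); k=v.argmin(); q=onz(K,T,(225+u[k],262+v[k]),.038)[:2]-o; print("tip",np.round([q@ex*1000,q@d*1000],1))
E
```

```text
t 8.3333 p [416.6 152.   34.5] yaw 93.93 q [ 0.35  0.35 -0.46  0.76 -0.    0.28] w 20.8 F [-3.2 -4.6  0.5]
top3 24 knob sx,sy mm [-1.  71.1]
top5 31 knob sx,sy mm [-0.7 79.4]
top6 34 knob sx,sy mm [-1.9 82.9]
tip [47.2 55.1]
```

play_rows(
  motion=[
    {"fingers": 0.3,"translation": [0,0,0],"roll": 0},
    {"fingers": 0.1,"translation": [0,0,0],"roll": 0},
    {"fingers": 0,"translation": [0,0,0],"roll": 0},
    {"fingers": 0,"translation": [0,0,0],"roll": 0},
    {"fingers": 0,"translation": [0,0,-1],"roll": 0},
    {"fingers": 0,"translation": [0,0,-4],"roll": 0},
    {"fingers": 0,"translation": [0,-3,-8],"roll": 0},
    {"fingers": 0,"translation": [0,-6,-11],"roll": 0},
    {"fingers": 0,"translation": [0,-9,-15],"roll": 0},
    {"fingers": 0,"translation": [0,-11,-18],"roll": 0},
    {"fingers": 0,"translation": [0,-11,-18],"roll": 0},
  ],
)

```text
clock: 9.3
eef_pos: [0.3074, 0.1466, 0.2198]
tool_rot: [0.682, 0.732, 0.003, 0.001]
ft_force: [0.4, 0.3, 0.2]
grip_width: 0.0426
```

```bash
python3 - <<'E'
from h import *
p,R=st(); im,K,T=cam("top","top7.png"); w,Kw,Tw=cam("wrist","wrist7.png")
o=np.array([477.5,96.])/1000;a=np.radians(1.6);ex=np.array([np.cos(a),np.sin(a)]);d=np.array([-ex[1],ex[0]])
g=cv2.cvtColor(im,cv2.COLOR_BGR2GRAY)[275:300,205:228]
v,u=np.nonzero(g<45); q=onz(K,T,(205+u.mean(),275+v.mean()),.047)[:2]-o; print(len(u),"knob sx,sy mm",np.round([q@ex*1000,q@d*1000],1))
a=cv2.resize(im[250:350,195:295],(400,400),interpolation=cv2.INTER_CUBIC)
b=cv2.resize(im[170:250,370:470],(400,320),interpolation=cv2.INTER_CUBIC); b=np.vstack([b,np.zeros((80,400,3),np.uint8)])
cv2.imwrite("pics/c7.png",np.hstack([a,b]))
to([.4775,.096,.25],1.6); print("roll alt",1.6-180)
E
```

```text
t 9.3 p [307.4 146.6 219.8] yaw 94.07 q [ 0.44 -0.07 -0.41  1.23  0.    0.37] w 42.6 F [0.4 0.3 0.2]
28 knob sx,sy mm [-0.8 81.2]
t 9.4 p [309.1 146.9 218. ] yaw 94.08 q [ 0.44 -0.06 -0.41  1.22  0.    0.37] w 43.0 F [ 1.1  0.2 -0.9]
rel cm [-6.27 16.46 -3.11] roll 92.48
roll alt -178.4
```

View pics/c7.png

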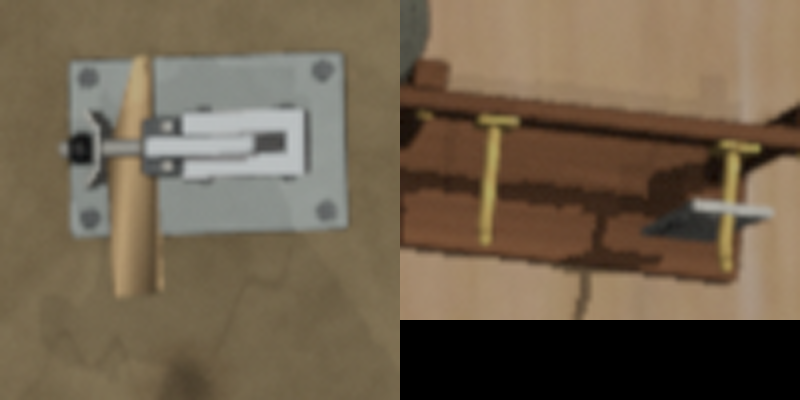

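play_rows(
  motion=[
    {"fingers": 0.4,"translation": [-3,8,-3.1],"roll": 30},
    {"fingers": 0.4,"translation": [-6.2,16.5,-3.1],"roll": 92.5},
    {"fingers": 0.4,"translation": [-6.2,16.5,-3.1],"roll": 92.5},
    {"fingers": 0.4,"translation": [-6.2,16.5,-3.1],"roll": 92.5},
    {"fingers": 0.4,"translation": [-6.2,16.5,-3.1],"roll": 92.5},
    {"fingers": 0.4,"translation": [-6.2,16.5,-3.1],"roll": 92.5},
    {"fingers": 0.4,"translation": [-6.2,16.5,-3.1],"roll": 92.5},
    {"fingers": 0.4,"translation": [-6.2,16.5,-3.1],"roll": 92.5},
    {"fingers": 0.4,"translation": [-6.2,16.5,-3.1],"roll": 92.5},
    {"fingers": 0.4,"translation": [-6.2,16.5,-3.1],"roll": 92.5},
    {"fingers": 0.4,"translation": [-6.2,16.5,-3.1],"roll": 92.5},
    {"fingers": 0.4,"translation": [-6.2,16.5,-3.1],"roll": 92.5},
    {"fingers": 0.4,"translation": [-6.2,16.5,-3.1],"roll": 92.5},
    {"fingers": 0.4,"translation": [-6.2,16.5,-3.1],"roll": 92.5},
    {"fingers": 0.4,"translation": [-6.2,16.5,-3.1],"roll": 92.5},
    {"fingers": 0.4,"translation": [-6.2,16.5,1],"roll": 92.5},
    {"fingers": 0.4,"translation": [-6.2,16.5,3],"roll": 92.5},
    {"fingers": 0.4,"translation": [-6.2,16.5,3],"roll": 92.5},
    {"fingers": 0.4,"translation": [-6.2,16.5,3],"roll": 92.5},
  ],
)

```text
clock: 10.98
eef_pos: [0.4764, 0.0955, 0.184]
tool_rot: [1.0, 0.014, -0.002, 0.0]
ft_force: [0.6, 1.0, 0.7]
grip_width: 0.0255
```

```bash
python3 - <<'E'
from h import *
to([.4778,.0965,.159],1.6)
E
```

```text
t 10.9833 p [476.4  95.5 184. ] yaw 1.59 q [ 0.2   0.25 -0.14  1.18 -0.    1.74] w 25.5 F [0.6 1.  0.7]
rel cm [ 0.15 -0.1   2.5 ] roll -0.01
```

play_rows(
  motion=[
    {"fingers": 0.4,"translation": [0.1,-0.1,1],"roll": 0},
    {"fingers": 0.4,"translation": [0.1,-0.1,2],"roll": 0},
    {"fingers": 0.4,"translation": [0.1,-0.1,2.5],"roll": 0},
    {"fingers": 0.4,"translation": [0.1,-0.1,2.5],"roll": 0},
    {"fingers": 0.6,"translation": [0.1,-0.1,2.5],"roll": 0},
    {"fingers": 1,"translation": [0.1,-0.1,2.5],"roll": 0},
    {"fingers": 1,"translation": [0.1,-0.1,2.5],"roll": 0},
    {"fingers": 1,"translation": [0.1,-0.1,2.5],"roll": 0},
    {"fingers": 1,"translation": [0.1,-0.1,2.5],"roll": 0},
    {"fingers": 1,"translation": [0.1,-0.1,2.5],"roll": 0},
    {"fingers": 1,"translation": [0.1,-0.1,2.5],"roll": 0},
  ],
)

```text
clock: 11.9
eef_pos: [0.4786, 0.0968, 0.1609]
tool_rot: [1.0, 0.013, 0.001, -0.0]
ft_force: [0.1, -0.0, 3.9]
grip_width: 0.0059
```

play_rows(
  motion=[
    {"fingers": 1,"translation": [0,0,-0.5],"roll": 0},
    {"fingers": 1,"translation": [0,0,-1],"roll": 0},
    {"fingers": 1,"translation": [0,0,-1.5],"roll": 0},
    {"fingers": 1,"translation": [0,0,-2],"roll": 0},
    {"fingers": 1,"translation": [0,0,-2],"roll": 0},
  ],
)

```text
clock: 12.32
eef_pos: [0.4788, 0.0968, 0.1815]
tool_rot: [1.0, 0.013, 0.001, -0.0]
ft_force: [-0.3, -0.1, -2.2]
grip_width: 0.0056
```

play_rows(
  motion=[
    {"fingers": 1,"translation": [0,0,-2],"roll": 0},
    {"fingers": 1,"translation": [0,0,-4],"roll": 0},
    {"fingers": 1,"translation": [0,0,-5],"roll": 0},
    {"fingers": 1,"translation": [0,0,-5],"roll": 0},
    {"fingers": 1,"translation": [-1,2,-5],"roll": -5},
    {"fingers": 1,"translation": [-2,4,-5],"roll": -10},
    {"fingers": 1,"translation": [-3,6,-5],"roll": -15},
    {"fingers": 1,"translation": [-3,8,-5],"roll": -20},
    {"fingers": 1,"translation": [-3,10,-5],"roll": -27},
    {"fingers": 1,"translation": [-3,12,-5],"roll": -34},
    {"fingers": 1,"translation": [-3,14,-5],"roll": -41},
    {"fingers": 1,"translation": [-3,15,-5],"roll": -48},
    {"fingers": 1,"translation": [-3,15,-5],"roll": -55},
    {"fingers": 1,"translation": [-3,15,-5],"roll": -62},
    {"fingers": 1,"translation": [-3,15,-5],"roll": -69},
    {"fingers": 1,"translation": [-3,15,-5],"roll": -76},
    {"fingers": 1,"translation": [-3,15,-5],"roll": -83},
    {"fingers": 1,"translation": [-3,15,-5],"roll": -90},
    {"fingers": 1,"translation": [-3,15,-5],"roll": -90},
  ],
)

```text
clock: 13.9
eef_pos: [0.4515, -0.0539, 0.2291]
tool_rot: [0.697, 0.717, -0.001, -0.001]
ft_force: [0.7, -0.2, -2.2]
grip_width: 0.0056
```

play_rows(
  motion=[
    {"fingers": 1,"translation": [0,0,0],"roll": -7},
    {"fingers": 1,"translation": [0,0,0],"roll": -14},
    {"fingers": 1,"translation": [0,0,0],"roll": -21},
    {"fingers": 1,"translation": [0,0,0],"roll": -28},
    {"fingers": 1,"translation": [0,0,0],"roll": -35},
    {"fingers": 1,"translation": [0,0,0],"roll": -42},
    {"fingers": 1,"translation": [0,0,0],"roll": -49},
    {"fingers": 1,"translation": [0,0,0],"roll": -56},
    {"fingers": 1,"translation": [0,0,0],"roll": -63},
    {"fingers": 1,"translation": [0,0,0],"roll": -70},
    {"fingers": 1,"translation": [0,0,0],"roll": -77},
    {"fingers": 1,"translation": [0,0,0],"roll": -81.4},
    {"fingers": 1,"translation": [0,0,0],"roll": -81.4},
  ],
)

```text
clock: 14.98
eef_pos: [0.4518, -0.0539, 0.2295]
tool_rot: [0.063, 0.998, 0.0, -0.001]
ft_force: [-0.6, -0.4, -2.7]
grip_width: 0.0056
```

```bash
python3 - <<'E'
from h import *
to([.5419,-.1704,.215],173)
E
```

```text
t 14.9833 p [451.8 -53.9 229.5] yaw 172.8 q [-0.12  0.16 -0.14  1.27  0.   -1.56] w 5.6 F [-0.6 -0.4 -2.7]
rel cm [-10.4  -10.43   1.44] roll -0.2
```

Go to the approach point (95 mm out) and look.

play_rows(
  motion=[
    {"fingers": 1,"translation": [-2.5,-2.5,0],"roll": -0.2},
    {"fingers": 1,"translation": [-5,-5,0],"roll": -0.2},
    {"fingers": 1,"translation": [-7.5,-7.5,0.7],"roll": -0.2},
    {"fingers": 1,"translation": [-10,-10,1.4],"roll": -0.2},
    {"fingers": 1,"translation": [-10.4,-10.4,2.8],"roll": -0.2},
    {"fingers": 1,"translation": [-10.4,-10.4,2.8],"roll": -0.2},
    {"fingers": 1,"translation": [-10.4,-10.4,2.8],"roll": -0.2},
    {"fingers": 1,"translation": [-10.4,-10.4,2.8],"roll": -0.2},
  ],
)

```text
clock: 15.65
eef_pos: [0.5418, -0.1694, 0.2022]
tool_rot: [0.061, 0.998, 0.0, -0.001]
ft_force: [-0.1, 0.0, -2.1]
grip_width: 0.0057
```

```bash
python3 - <<'E'
from h import *
st(); im,_,_=cam("top","top8.png"); s,_,_=cam("scene","scene8.png")
a=cv2.resize(im[170:270,345:445],(400,400),interpolation=cv2.INTER_CUBIC)
b=cv2.resize(s[200:350,330:480],(400,400),interpolation=cv2.INTER_CUBIC)
cv2.imwrite("pics/c8.png",np.hstack([a,b]))
E
```

```text
t 15.65 p [ 541.8 -169.4  202.2] yaw 173.02 q [-0.3   0.4   0.11  1.29  0.   -1.75] w 5.7 F [-0.1  0.  -2.1]
```

View pics/c8.png

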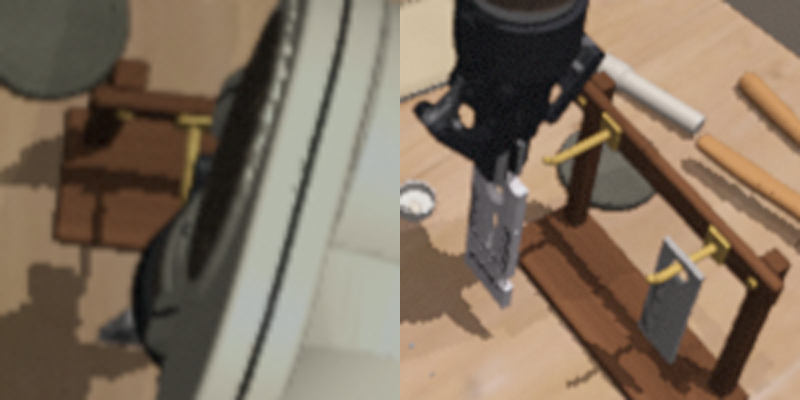

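```bash
python3 - <<'E'
from h import *
K,T=load("scene8")
f=lambda p:np.round((proj(K,T,np.array(p)/1000)-[330,200]+.3)*400/150+[400,0],0)
y=np.radians(-7);ex=np.array([np.cos(y),np.sin(y),0]);ey=np.array([-ex[1],ex[0],0]);z=np.array([0,0,1.])
H=np.array([636.3,-182,170])
print("hook tip",f(H-59*ex+6*z),f(H-56*ex+9*z),"base",f(H))
h=np.array([541.8,-169.4,202.2-28.9]); 
print("hole front",f(h-4*ex),"top edge mid",f(h+22*z),"corners top",f(h+22*z-25*ey-4*ex),f(h+22*z-25*ey+4*ex),"bottom R",f(h-118*z-25*ey-4*ex),f(h-118*z-25*ey+4*ex),"bottom L",f(h-118*z+25*ey-4*ex))
E
```

```text
hook tip [543. 164.] [547. 160.] base [612. 135.]
hole front [492. 191.] top edge mid [500. 168.] corners top [517. 197.] [527. 192.] bottom R [501. 311.] [510. 306.] bottom L [463. 262.]
```

```bash
python3 - <<'E'
from h import *
im=cv2.imread("pics/scene8.png"); hs=cv2.cvtColor(im,cv2.COLOR_BGR2HSV)
m=((hs[...,1]<45)&(hs[...,2]>110)).astype(np.uint8); m[:, :352]=0; m[:,382:]=0; m[:255]=0; m[320:]=0
n,l,s,c=cv2.connectedComponentsWithStats(m); k=1+s[1:,4].argmax(); v,u=np.nonzero(l==k); print(s[k])
for a,b,nm in((0,1,"bottom"),(1,0,"right"),(-1,0,"left"),(1,1,"BR"),(-1,1,"BL"),(1,-1,"TR")):
    w=a*u+b*v; i=np.flatnonzero(w==w.max()); print(nm,u[i].mean(),v[i].mean(), (np.array([u[i].mean(),v[i].mean()])-[330,200]+.3)*400/150+[400,0])
E
```

```text
[367 265  11  50 155]
bottom 369.0 314.0 [504.8 304.8]
right 377.0 271.5 [526.13333333 191.46666667]
left 367.0 306.0 [499.46666667 283.46666667]
BR 370.0 314.0 [507.46666667 304.8       ]
BL 368.0 314.0 [502.13333333 304.8       ]
TR 374.0 266.0 [518.13333333 176.8       ]
```

```bash
python3 - <<'E'
from h import *
w,_,_=cam("wrist","wrist8.png"); s=cv2.imread("pics/scene8.png")
a=cv2.resize(w[170:320,270:370],(400,600),interpolation=cv2.INTER_CUBIC)
b=cv2.resize(s[245:325,340:393],(400,600),interpolation=cv2.INTER_CUBIC)
cv2.imwrite("pics/c9.png",np.hstack([a,b]))
E
```

```text
(no output)
```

View pics/c9.png

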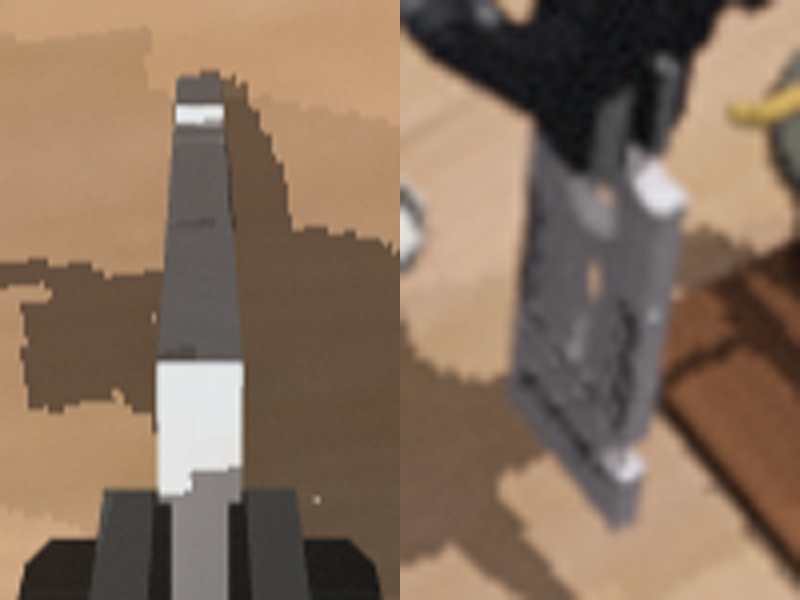

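play_rows(
  motion=[
    {"fingers": 1,"translation": [0,0.15,0.13],"roll": 0},
    {"fingers": 1,"translation": [-0.8,0.15,0.13],"roll": 0},
    {"fingers": 1,"translation": [-1.6,0.15,0.13],"roll": 0},
    {"fingers": 1,"translation": [-2.4,0.15,0.13],"roll": 0},
    {"fingers": 1,"translation": [-3.2,0.15,0.13],"roll": 0},
    {"fingers": 1,"translation": [-3.8,0.15,0.13],"roll": 0},
    {"fingers": 1,"translation": [-4.2,0.15,0.13],"roll": 0},
    {"fingers": 1,"translation": [-4.2,0.15,0.13],"roll": 0},
  ],
)

```text
clock: 16.47
eef_pos: [0.5854, -0.1738, 0.2005]
tool_rot: [0.06, 0.998, 0.0, 0.0]
ft_force: [0.6, -0.8, -2.2]
grip_width: 0.006
```

play_rows(
  motion=[
    {"fingers": 1,"translation": [-0.6,0,0],"roll": 0},
    {"fingers": 1,"translation": [-1.2,0,0],"roll": 0},
    {"fingers": 1,"translation": [-1.8,0,0],"roll": 0},
    {"fingers": 1,"translation": [-2.3,0,0],"roll": 0},
    {"fingers": 1,"translation": [-2.3,0,0],"roll": 0},
    {"fingers": 1,"translation": [-2.3,0,0],"roll": 0},
  ],
)

```text
clock: 16.97
eef_pos: [0.6074, -0.1764, 0.2008]
tool_rot: [0.06, 0.998, 0.0, -0.0]
ft_force: [-0.2, 0.2, -3.0]
grip_width: 0.0058
```

play_rows(
  motion=[
    {"fingers": 1,"translation": [0,0,0.3],"roll": 0},
    {"fingers": 1,"translation": [0,0,0.6],"roll": 0},
    {"fingers": 1,"translation": [0,0,0.8],"roll": 0},
    {"fingers": 1,"translation": [0,0,0.8],"roll": 0},
    {"fingers": 1,"translation": [0,0,0.8],"roll": 0},
  ],
)

```text
clock: 17.38
eef_pos: [0.6069, -0.1763, 0.1927]
tool_rot: [0.06, 0.998, 0.0, -0.0]
ft_force: [-0.2, -0.2, -1.8]
grip_width: 0.0054
```

play_rows(
  motion=[
    {"fingers": 1,"translation": [0,0,0.1],"roll": 0},
    {"fingers": 1,"translation": [0,0,0.2],"roll": 0},
    {"fingers": 1,"translation": [0,0,0.2],"roll": 0},
    {"fingers": 1,"translation": [0,0,0.2],"roll": 0},
  ],
)

```text
clock: 17.72
eef_pos: [0.6073, -0.1764, 0.1912]
tool_rot: [0.06, 0.998, -0.0, 0.0]
ft_force: [0.9, -0.2, -1.9]
grip_width: 0.0056
```

play_rows(
  motion=[
    {"fingers": 1,"translation": [0,0,0.1],"roll": 0},
    {"fingers": 1,"translation": [0,0,0.15],"roll": 0},
    {"fingers": 1,"translation": [0,0,0.15],"roll": 0},
    {"fingers": 1,"translation": [0,0,0.15],"roll": 0},
  ],
)

```text
clock: 18.05
eef_pos: [0.6074, -0.1764, 0.1909]
tool_rot: [0.06, 0.998, -0.0, 0.001]
ft_force: [-2.2, 0.4, 5.1]
grip_width: 0.0059
```

```bash
python3 - <<'E'
from h import *
st(); s,K,T=cam("scene","scene10.png")
y=np.radians(-7);ex=np.array([np.cos(y),np.sin(y),0]);ey=np.array([-ex[1],ex[0],0]);z=np.array([0,0,1.])
H=np.array([636.3,-182,170])
f=lambda p:np.round(proj(K,T,np.array(p)/1000),1)
print("pred tip",f(H-59*ex+6*z),"base",f(H), "bend", f(H-46*ex))
hs=cv2.cvtColor(s,cv2.COLOR_BGR2HSV)
m=((hs[...,0]>18)&(hs[...,0]<32)&(hs[...,1]>110)&(hs[...,2]>90)).astype(np.uint8); m[:240]=0;m[275:]=0;m[:,:370]=0;m[:,420:]=0
v,u=np.nonzero(m); print(len(u)); 
for r in range(245,270): print(r,''.join('#' if x else '.' for x in m[r,376:418]))
E
```

```text
t 18.05 p [ 607.4 -176.4  190.9] yaw 173.1 q [-0.28  0.53  0.29  1.33 -0.   -1.73] w 5.9 F [-2.2  0.4  5.1]
pred tip [383.4 261.3] base [409.2 250.3] bend [388.9 260.4]
79
245 ................................##........
246 .................................##.......
247 .................................###......
248 ..................................###.....
249 ...............................##..##.....
250 ...............................##..#......
251 ..............................###..#......
252 ..............................##...#......
253 ..........................................
254 ..........................................
255 ..........................................
256 ..........................................
257 ...............###........................
258 .............#####........................
259 .........#######..........................
260 .........#####............................
261 ..........................................
262 ..........................................
263 ..........................................
264 ..........................................
265 ..........................................
266 ..........................................
267 ..........................................
268 ..........................................
269 ..........................................
```

play_rows(
  motion=[
    {"fingers": 0.85,"translation": [0,0,-0.05],"roll": 0},
    {"fingers": 0.82,"translation": [0,0,-0.05],"roll": 0},
    {"fingers": 0.8,"translation": [0,0,-0.05],"roll": 0},
    {"fingers": 0.78,"translation": [0,0,-0.05],"roll": 0},
    {"fingers": 0.76,"translation": [0,0,-0.05],"roll": 0},
    {"fingers": 0.76,"translation": [0,0,-0.05],"roll": 0},
    {"fingers": 0.76,"translation": [0,0,-0.05],"roll": 0},
  ],
)

```text
clock: 18.68
eef_pos: [0.6071, -0.1764, 0.1895]
tool_rot: [0.06, 0.998, 0.0, -0.0]
ft_force: [1.2, -0.5, 0.5]
grip_width: 0.0103
```

play_rows(
  motion=[
    {"fingers": 0.74,"translation": [0,0,-0.3],"roll": 0},
    {"fingers": 0.72,"translation": [0,0,-0.6],"roll": 0},
    {"fingers": 0.68,"translation": [0,0,-0.9],"roll": 0},
    {"fingers": 0.68,"translation": [0,0,-1.2],"roll": 0},
    {"fingers": 0.68,"translation": [0,0,-1.2],"roll": 0},
  ],
)

```text
clock: 19.1
eef_pos: [0.6077, -0.1765, 0.2032]
tool_rot: [0.06, 0.998, -0.0, 0.001]
ft_force: [0.8, -0.7, -0.1]
grip_width: 0.0135
```

play_rows(
  motion=[
    {"fingers": 0.6,"translation": [0,0,-1],"roll": 0},
    {"fingers": 0.5,"translation": [0,0,-2],"roll": 0},
    {"fingers": 0.5,"translation": [0,0,-5],"roll": 0},
    {"fingers": 0.5,"translation": [0,0,-8],"roll": 0},
    {"fingers": 0.5,"translation": [6,0,-8],"roll": 0},
    {"fingers": 0.5,"translation": [10,0,-8],"roll": 0},
    {"fingers": 0.5,"translation": [14,4,-8],"roll": 0},
    {"fingers": 0.5,"translation": [18,8,-8],"roll": 0},
    {"fingers": 0.5,"translation": [22,12,-8],"roll": 0},
    {"fingers": 0.5,"translation": [22,12,-8],"roll": 0},
    {"fingers": 0.5,"translation": [22,12,-8],"roll": 0},
  ],
)

```text
clock: 20.02
eef_pos: [0.3998, -0.0283, 0.2835]
tool_rot: [0.059, 0.998, 0.001, 0.0]
ft_force: [-0.7, -0.2, -0.1]
grip_width: 0.0214
```

```bash
python3 - <<'E'
from h import *
st(); t,K,T=cam("top","top11.png"); s,Ks,Ts=cam("scene","scene11.png")
a=cv2.resize(t[170:270,345:475],(400,308),interpolation=cv2.INTER_CUBIC);a=np.vstack([a,cv2.resize(t[250:323,195:295],(400,292),interpolation=cv2.INTER_CUBIC)])
b=cv2.resize(s[215:365,370:470],(400,600),interpolation=cv2.INTER_CUBIC)
cv2.imwrite("pics/c11.png",np.hstack([a,b]))
E
```

```text
t 20.0167 p [399.8 -28.3 283.5] yaw 173.21 q [-0.07  0.03 -0.14  1.4   0.   -1.52] w 21.4 F [-0.7 -0.2 -0.1]
```

play_rows(
  motion=[
    {"fingers": 0.5,"translation": [0,0,0],"roll": 0},
    {"fingers": 0.5,"translation": [0,0,0],"roll": 0},
    {"fingers": 0.5,"translation": [0,0,0],"roll": 0},
    {"fingers": 0.5,"translation": [0,0,0],"roll": 0},
    {"fingers": 0.5,"translation": [0,0,0],"roll": 0},
    {"fingers": 0.5,"translation": [0,0,0],"roll": 0},
    {"fingers": 0.5,"translation": [0,0,0],"roll": 0},
    {"fingers": 0.5,"translation": [0,0,0],"roll": 0},
    {"fingers": 0.5,"translation": [0,0,0],"roll": 0},
    {"fingers": 0.5,"translation": [0,0,0],"roll": 0},
    {"fingers": 0.5,"translation": [0,0,0],"roll": 0},
    {"fingers": 0.5,"translation": [0,0,0],"roll": 0},
    {"fingers": 0.5,"translation": [0,0,0],"roll": 0},
    {"fingers": 0.5,"translation": [0,0,0],"roll": 0},
    {"fingers": 0.5,"translation": [0,0,0],"roll": 0},
    {"fingers": 0.5,"translation": [0,0,0],"roll": 0},
    {"fingers": 0.5,"translation": [0,0,0],"roll": 0},
    {"fingers": 0.5,"translation": [0,0,0],"roll": 0},
    {"fingers": 0.5,"translation": [0,0,0],"roll": 0},
    {"fingers": 0.5,"translation": [0,0,0],"roll": 0},
  ],
)

```text
clock: 21.78
eef_pos: [0.4032, -0.0308, 0.282]
tool_rot: [0.06, 0.998, -0.0, -0.0]
ft_force: [-0.7, -0.6, -0.4]
grip_width: 0.0214
```

```bash
python3 - <<'E'
from h import *
t,K,T=cam("top","top12.png"); s,Ks,Ts=cam("scene","scene12.png"); s2,_,_=cam("scene")
for n in("scene11","scene12"):
    i=cv2.imread("pics/%s.png"%n)[215:365,370:430].astype(int); print(n,"max diff to last",np.abs(i-s2[215:365,370:430]).max(),(np.abs(i-s2[215:365,370:430]).max(2)>40).sum())
g=cv2.cvtColor(t,cv2.COLOR_BGR2GRAY)[275:300,205:228]; v,u=np.nonzero(g<45)
o=np.array([.4775,.096]); q=onz(K,T,(205+u.mean(),275+v.mean()),.047)[:2]-o; print("knob y",q[1]*1000,len(u))
y=np.radians(-7);ex=np.array([np.cos(y),np.sin(y)]);ey=np.array([-ex[1],ex[0]])
hs=cv2.cvtColor(t,cv2.COLOR_BGR2HSV); m=((hs[...,1]<45)&(hs[...,2]>110)).astype(np.uint8); m[:195]=0;m[240:]=0;m[:,:375]=0;m[:,425:]=0
n,l,st_,c=cv2.connectedComponentsWithStats(m)
for k in range(1,n):
    if st_[k,4]<15: continue
    v,u=np.nonzero(l==k); P=np.array([onz(K,T,(a,b),.184)[:2]*1000 for a,b in zip(u,v)])-[636.3,-182]
    A=P@ex;B=P@ey; print("top edge in hook frame: x",A.mean(),"y",B.min(),B.max(),"slope",np.polyfit(B,A,1)[0],st_[k])
H=np.array([636.3,-182,170])
def pt(x,yy,z): return proj(Ks,Ts,(H+np.r_[ex*x+ey*yy,z])/1000)
print("pred corners scene (x=-29): top -y",pt(-33,-25,14),"bottom -y",pt(-33,-25,-126),"bottom +y",pt(-33,25,-126))
hs=cv2.cvtColor(s,cv2.COLOR_BGR2HSV); m=((hs[...,1]<40)&(hs[...,2]>60)).astype(np.uint8); m[:225]=0;m[340:]=0;m[:,:370]=0;m[:,422:]=0
for r in range(228,325,3): print(r,''.join('#' if x else '.' for x in m[r,370:422]))
E
```

```text
scene11 max diff to last 13 0
scene12 max diff to last 11 0
knob y 81.21546650907344 28
top edge in hook frame: x -29.810224290919766 y -24.03208779566406 27.31470368505336 slope 0.0015656891225852827 [379 211  29   8 151]
pred corners scene (x=-29): top -y [404.13660304 262.19324044] bottom -y [394.74730036 304.9128208 ] bottom +y [380.16174669 287.14076002]
228 .......................................###########..
231 ..........................................##########
234 .............................................#######
237 ..................................................##
240 ....................................................
243 .................######.............................
246 .................#########..........................
249 .................#############......................
252 .................##############.....................
255 ................######...##########.##..............
258 ..........................#################.........
261 .....................########################.......
264 ...............##################################.
[... 442 characters left out ...]
................
291 ...............###############......................
294 .................############.......................
297 ....................#########.......................
300 ......................#######.......................
303 .........................##.........................
306 ....................................................
309 ....................................................
312 ....................................................
315 ....................................................
318 ....................................................
321 .................................................##.
324 ...................................................#
```

```bash
python3 -c "
from workcell import bot
print(bot.job_done())"
```

```text
the job is handed in; nothing more can be done
None
```

The gauge plate now hangs on the empty hook with its graduated face outward. The wedge was left in the stand, holding the bolt open, and I handed the job in at about 22 s of the 67 s allowed.

**What I did:** I pushed the wedge home (tip about 47 mm past the gap's middle) and let go of it. Then I lifted the plate out, turned it 171°, threaded its hole over the hook, lowered it until the wire took the weight, and let go.

**Last checks, from pixel measurements:**
- **Bolt:** the knob sits about 10 mm out from its shut position, unchanged since I let go of the wedge.
- **Plate position:** it hangs about 30 mm out from the rail, about 1.6 mm off the wire sideways, and square to the hook. Its lower corners are where an upright plate's would be.
- **Stillness:** nothing moved between camera frames, and the gripper was clear of everything.

**What disagreed or was not checked:**
- **Height before threading:** the scene camera put the plate about 3–4 mm higher than the wrist camera and arm position did. Contact with the wire came at the height the arm position predicted.
- **Final picture:** my last image was refused because I had used all 12 views, so the end state was checked only by numbers.
- **Bystanders:** I did not measure them at the end. No move passed low near them.

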